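# Open the blasting pot's push-and-turn safety cap

## Task

The blasting unit's air is off and bled and its pot needs refilling. Press the filler cap on top of the pot firmly down, keep it pressed while you turn it anticlockwise to release it, lift it off and set it down gently in the steel tray, standing flat with its grip up. Let go of it, and leave the jar, the brush and the safety glasses where they are.

Things in the scene. Friction and masses are not known exactly. Their poses are not given: they have to be found in the camera images.
- unit: Bench micro-blasting unit, fixed: off-white sheet-metal stand (215 x 160 mm), off-white pot 110 mm across on it, black regulator knob on a side deck. Origin on the bench under the pot's middle; z up, regulator deck towards its +y. Apart from the cap nothing on it is higher than 190 mm; the regulator knob's top is at 147 mm.
- neck_rim (a point): Centre of the pot's neck at its rim, 186 mm above the bench; neck 72 mm across. An inner flange with two slots holds the cap's lugs. Pressed, the cap turns anticlockwise seen from above: past the safety tooth after 35 degrees; from 50 degrees to the end stop at 63 the lugs are in the slots and the cap pops up 3 mm when let up, then lifts straight off.
- cap: Grey filler cap, 0.11-0.22 kg: fluted head 88 mm across, round grip hub 44 mm across on top. Origin: centre of its underside, z up. Heights above the origin: plug 46 mm across with two lugs (62 mm over both, along its x) 0-22 mm; head with skirt 9-34 mm; grip hub 34-66 mm. Locked: x axis parallel to the unit's x, origin 12 mm below the neck rim. Turned unpressed, or pulled, it stays locked.
- tray: Steel tray fixed to the bench, 190 mm (its x) by 170 mm (its y), 24 mm high, walls and floor 4 mm. Origin at the centre of its underside, z up, inner floor 4 mm above it. It stands to the left or to the right of the unit.
- jar: Closed white plastic jar of abrasive, 84 mm across, 135 mm high, standing loose on the other side of the unit from the tray; to be left alone. Origin at the centre of its underside.
- brush: Flat wooden-handled brush, 200 mm long, lying loose on the bench beyond the unit; to be left alone. Origin under the middle of its length, which is along its x.
- glasses: Safety glasses with clear lenses and black temples, 145 mm wide, 50 mm high, standing loose on the bench beyond the unit; to be left alone. Origin under the bridge.
- seal (a joint): Height of the sprung seal disc in the neck (m): about 0 under the locked cap, negative when the cap is pressed, +0.003 when the cap is freed. It pushes the cap up with about 10 N, plus 0.6 N per mm. The cap can turn only while pushed down more than 7 mm (14 N or more); it bottoms on the rim at 10.5 mm (16 N; pressing harder does no good).
- grip_hub (a point): Point to grip on the cap: on its axis, in the middle of the round ribbed grip hub, 54 mm above the cap's origin, 12 mm below the hub's top and 20 mm above the head's flat top. The hub is 44 mm across and 32 mm tall; it can be gripped from any side, and slips in a light grip.
Mind the look-alikes: they are no part of the job. Leave any orange look-alike of the cap alone.

How it is judged:
On the way:
1. The cap, still on the neck, is turned while pressed down: at least 0.4 rad from its locked direction and more than 5.5 mm below its locked height (angle between the x axis of cap and the x axis of unit, either way round above 0.4 rad and z of cap in the frame of unit between 0.155 and 0.1685 m and horizontal distance between cap and neck_rim below 0.01 m), for 0.05 s.
At the end, for the whole second after the job is handed in: The cap stands inside the steel tray on its floor (centre within the tray's walls, underside less than 8 mm above the tray's underside), upright with the grip hub up within 0.12 rad, and is at rest (under 0.02 m/s) (x of cap in the frame of tray between -0.052 and 0.052 m and y of cap in the frame of tray between -0.042 and 0.042 m and z of cap in the frame of tray below 0.008 m and angle between cap's own z axis and vertical below 0.12 rad and linear speed of cap below 0.02 m/s); the robot touches nothing.
It fails at once if the cap is dropped into the tray: it moves faster than 0.8 m/s while its underside is less than 60 mm above the bench (height (world z) of cap below 0.06 m and linear speed of cap above 0.8 m/s).
It fails at once if the jar, the brush or the safety glasses are moved by more than 30 mm (distance of any of jar, brush, glasses from where it was at the start of the episode above 0.03 m).
It also fails if it takes over 45 s, if anything falls off the work surface, if the arm or the gripper's body presses on something with over 40 N, if the wrist force passes 120 N, or if a joint passes its speed limit or range.

## Robot

A 6-joint arm with a two-finger parallel gripper is mounted at the origin on the work surface. World frame = base frame: x ahead of the robot, y to its left, z up, the work surface at z = 0. Lengths are in m, angles in rad, forces in N, time in s.
With the tool pointing down it reaches from about 0.225 to 0.875 m from the base axis. Payload 3.4 kg.
Tool frame: the origin (TCP) lies between the finger pads; the fingertips stand 22 mm ahead of it and the grasp point (between the pads) lies 3 mm ahead of it; z points along the fingers, x is the direction in which the jaws open and shut, and the axes are right-handed (so a half turn about z gives the same grasp; the last joint's range is limited). The gripper opens to 85 mm and grips with 20 to 120 N. Pads are 22 mm wide; open, the fingers measure 114 mm over their backs; the gripper's body (76 mm by 85 mm) begins 54 mm behind the grasp point. The pads swing forward as they close: fully open they stand 13 mm farther back than shut.
Start: joints at [-1.307, 0.276, 1.505, -0, 1.361, -0.121], TCP at [0.216, -0.533, 0.253] pointing down, gripper open.
Joint ranges: [-2.89, 2.89], [-0.75, 2.08], [0.22, 2.7], [-1.18, 4.32], [0.11, 2.71], [-2.7, 2.7]. Speed limits (rad/s): [2.57, 2.57, 3.14, 3.14, 3.14, 3.14].

## Interface

Orientations are given as a unit quaternion [x, y, z, w].
In Python, from bench import robot gives the robot as it stands.
- The arm moves only by the tool arm_command, never from a script. Its argument "steps" is a list of rows, each a list of 2 entries, a list of its own where there are three numbers: the shift along the tool's x, y, z in m, then the turn, a rotation vector about the tool's x, y, z in degrees. In form: [[[x, y, z], [ax, ay, az]], ...]. A call has 1 to 12 rows; each row is the pose to reach, as a shift and turn from the pose measured when the call began, along the tool's axes at that moment; what a row does not reach only later rows make up. A row lasts 1/12 s, in which the tool goes at most 41.7 mm and 7.16 degrees, less where a joint would pass 70% of its speed; a pose out of reach is approached as far as the arm can. A call with a gripper value outside its range is refused whole. "fingers" is the closure, from 0 (fully open) to 1 (shut), set as the call begins (left out, the last holds). The fingers move at their own pace and stop on an object; the grip force is fixed at half the most. Time passes only in rows, so rows that repeat a pose let the fingers close. It gives the time, the measured TCP pose, the force and the opening at its end, in the units of the state.
- robot.sense(): the state, without advancing time (a new reading comes with each control period).
- robot.capture(name): name is "side" or "top" or "wrist"; returns the picture (480x640x3 uint8, blue, green, red); there is no depth.
- robot.calibration(name): a dict with "intrinsics" (3x3 intrinsics, pixels), "dist_coeffs" ([k1, k2, p1, p2, k3] as OpenCV has them; the pictures are not rectified), "R" (3x3) and "t" (3): a world point X has camera coordinates R X + t. Camera axes: x right, y down, z forward; pixel columns grow to the right and rows downward; lengths in m; the calibration is good to about 2 mm. A picture is of the moment at which its call begins: read the wrist's pose just before it. calibration takes no time and is no camera call; for the wrist camera it gives the pose at the moment of the call.
- robot.close_job(): hands the job in, once; it reports no verdict.
The state is a dict: "time": time; "joint_pos": joint angles; "qd": joint speeds; "tau": joint torques, N m; "tool_pos": TCP position; "orientation": TCP orientation; "wrist_force": force on the tool from outside, world axes, zero at the start; "moment": the same for the moment, N m; "grip_width": finger opening in m.
Only numpy, scipy, OpenCV 4.12 (cv2) and the standard library are available. Lean on these libraries where they do the work, as an engineer would, in place of code of your own. Each camera call takes 0.05 s, during which the arm holds its last target.

## Working session

There is one attempt and no reset: what is moved stays moved. The work goes in short steps, Python scripts to look and compute and a tool call to move; the robot and the scene stay as the last step left them, time stands still between calls to the robot, and variables do not carry over. Pictures are saved under pics/ and viewed, and the job is handed in when it is done.

Besides the shell and the picture viewer there is one more tool, called as name([rows], argument=value, ...), one row to a line, values as JSON. arm_command: Moves the arm, as the interface text tells. Its arguments: {"type":"object","properties":{"steps":{"type":"array"},"fingers":{"type":"number"}},"required":["steps"]}

```bash
mkdir -p pics
python3 - <<'E'
from bench import robot
import cv2
s=robot.sense();print(s)
for n in("side","top","wrist"):
    c=robot.calibration(n);print(n,c)
    cv2.imwrite(f"pics/{n}0.png",robot.capture(n))
E
```

```text
{'time': 0.0, 'joint_pos': array([-1.30699055e+00,  2.76585083e-01,  1.50614826e+00, -2.53642200e-05,
        1.36068707e+00, -1.20973163e-01]), 'qd': array([ 0.00037035, -0.00093746,  0.00066348, -0.0004488 , -0.00032646,
        0.00043748]), 'tau': array([-1.07403688e-03, -4.16776800e+01, -2.45808184e+01, -1.94458653e-04,
        1.09470013e-02, -1.17892375e-05]), 'tool_pos': array([ 0.21570037, -0.53247608,  0.2524393 ]), 'orientation': array([ 8.29264138e-01, -5.58856112e-01, -6.98793698e-04, -5.89079678e-04]), 'wrist_force': array([ 1.03587402, -0.08187447, -1.11932097]), 'moment': array([0.04585604, 0.04092536, 0.02347032]), 'grip_width': 0.08518995852264252}
side {'intrinsics': array([[437.79861582,   0.        , 318.04864011],
       [  0.        , 437.79861582, 234.10371891],
       [  0.        ,   0.        ,   1.        ]]), 'dist_coeffs': array([0.03013683, 0.        , 0.        , 0.        , 0.        ]), 'R': array([[-0.96135537, -0.27526123,  0.00520747],
       [-0.1666738 ,  0.56684862, -0.80678528],
       [ 0.21912486, -0.77647531, -0.5908218 ]]), 't': array([0.5
[... 270 characters left out ...]
 0.        ,  0.        ]), 'R': array([[ 0.00881711, -0.99996029, -0.00129615],
       [-0.9876856 , -0.00850638, -0.15622033],
       [ 0.1562031 ,  0.0026576 , -0.98772138]]), 't': array([-0.01713561,  0.54554869,  1.42988078])}
wrist {'intrinsics': array([[339.85994953,   0.        , 314.71984073],
       [  0.        , 339.85994953, 241.15445572],
       [  0.        ,   0.        ,   1.        ]]), 'dist_coeffs': array([-0.04675467,  0.        ,  0.        ,  0.        ,  0.        ]), 'R': array([[ 0.37442321, -0.92725638, -0.00168996],
       [-0.88759319, -0.35893349,  0.28869548],
       [-0.26830131, -0.1065943 , -0.95741948]]), 't': array([-0.57346083, -0.03853211,  0.3808169 ])}
```

View pics/side0.png

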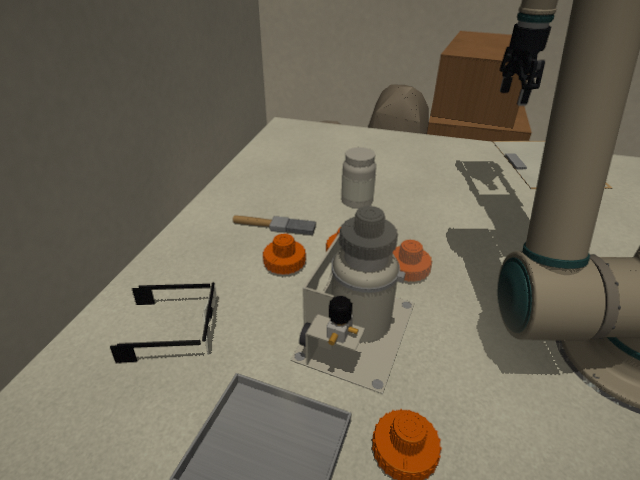

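View pics/top0.png

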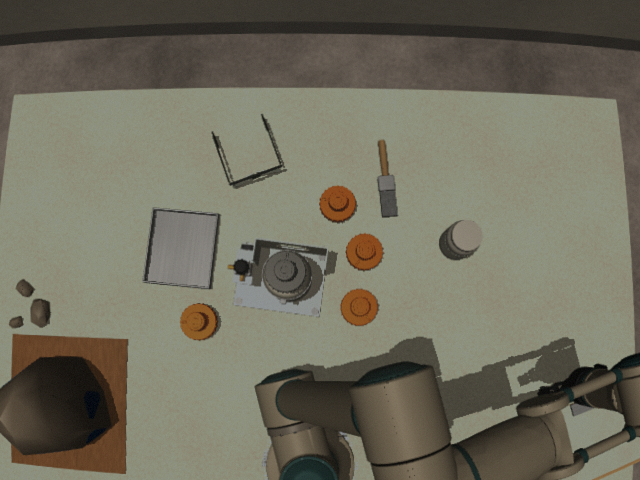

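View pics/wrist0.png

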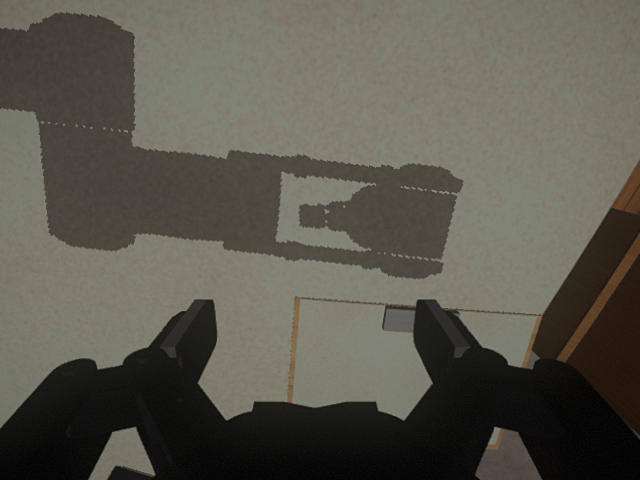

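Run:
```python
import cv2
a=cv2.imread("pics/top0.png")[190:340,130:350];cv2.imwrite("pics/topc.png",cv2.resize(a,None,fx=3.6,fy=3.6,interpolation=cv2.INTER_CUBIC))
a=cv2.imread("pics/side0.png")[190:400,280:440];cv2.imwrite("pics/sidec.png",cv2.resize(a,None,fx=2.8,fy=2.8,interpolation=cv2.INTER_CUBIC))
```

```text
(no output)
```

View pics/topc.png

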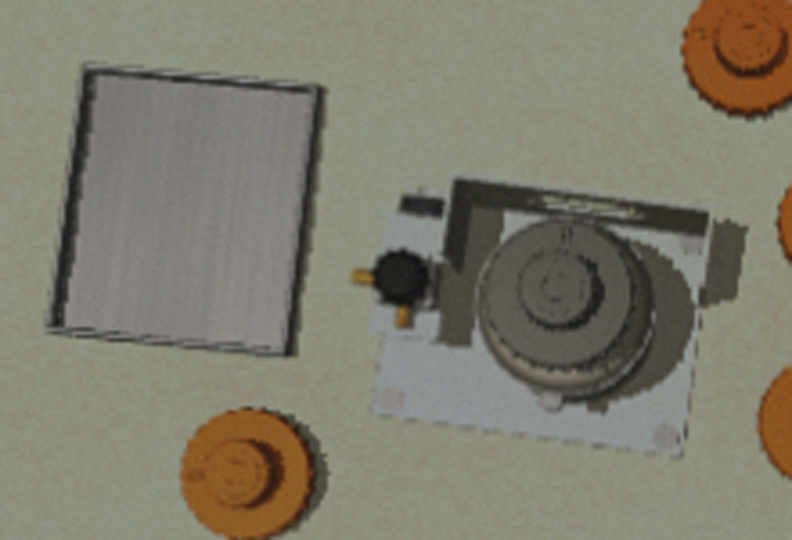

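View pics/sidec.png

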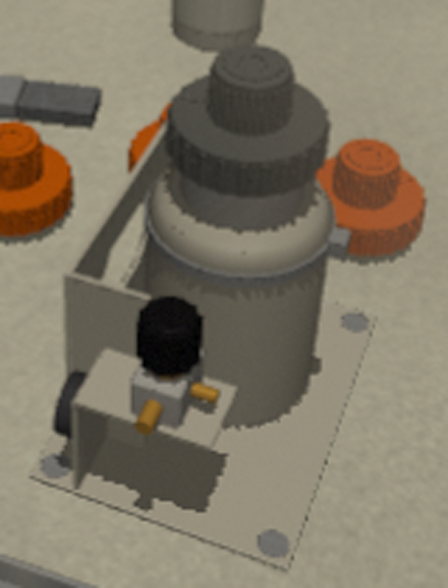

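```bash
cat > h.py <<'E'
from bench import robot
import numpy as np,cv2
def ray(n,uv,z,c=None):
    c=c or robot.calibration(n)
    p=cv2.undistortPoints(np.array([[uv]],float),c["intrinsics"],c["dist_coeffs"])[0,0]
    R=np.array(c["R"]);C=-R.T@c["t"];d=R.T@np.array([*p,1.])
    return C+d*(z-C[2])/d[2]
def proj(n,X,c=None):
    c=c or robot.calibration(n)
    R=np.array(c["R"])
    return cv2.projectPoints(np.array([X],float),cv2.Rodrigues(R)[0],np.array(c["t"],float),c["intrinsics"],c["dist_coeffs"])[0][0,0]
E
python3 - <<'E'
from h import *
np.set_printoptions(precision=4,suppress=True)
T=lambda u,v:(130+u/3.6,190+v/3.6)
S=lambda u,v:(280+u/2.8,190+v/2.8)
print("hubtop top",ray("top",T(556,286),.240),"side",ray("side",S(253,67),.240))
print("headtop", ray("top",T(556,295),.208))
P=[ray("top",T(*p),.024) for p in[(86,65),(322,87),(292,354),(50,330)]]
print(P,np.mean(P,0))
for i in range(4):
    d=P[(i+1)%4]-P[i];print(np.linalg.norm(d),np.degrees(np.arctan2(d[1],d[0])))
a,b=ray("top",T(375,415),.003),ray("top",T(683,456),.003);d=b-a
print(a,b,np.linalg.norm(d),np.degrees(np.arctan2(d[1],d[0])))
d=ray("top",T(710,210),.13)-ray("top",T(456,178),.13);print(np.linalg.norm(d),np.degrees(np.arctan2(d[1],d[0])))
E
```

```text
hubtop top [0.4521 0.0555 0.24  ] side [0.451  0.0599 0.24  ]
headtop [0.4502 0.0573 0.208 ]
[array([0.6272, 0.4012, 0.024 ]), array([0.6122, 0.2326, 0.024 ]), array([0.4271, 0.2472, 0.024 ]), array([0.4408, 0.4175, 0.024 ])] [0.5268 0.3246 0.024 ]
0.16926252796925573 -95.07682208076427
0.1857420665258722 175.50698737891838
0.17081372514158755 85.38763045285877
0.18711738558178906 -4.970575348614149
[0.3875 0.1921 0.003 ] [ 0.362  -0.0194  0.003 ] 0.21301148964282923 -96.87015247711047
0.16268172495262442 -96.75010928642229
```

arm_command([
  [[-0.02,-0.02,-0.04],[0,0,0]],
  [[-0.05,-0.05,-0.08],[0,0,0]],
  [[-0.08,-0.08,-0.08],[0,0,0]],
  [[-0.11,-0.11,-0.08],[0,0,0]],
  [[-0.14,-0.14,-0.08],[0,0,0]],
  [[-0.17,-0.17,-0.08],[0,0,0]],
  [[-0.2,-0.2,-0.08],[0,0,0]],
  [[-0.23,-0.225,-0.08],[0,0,0]],
  [[-0.26,-0.25,-0.08],[0,0,0]],
  [[-0.29,-0.28,-0.08],[0,0,0]],
  [[-0.32,-0.31,-0.08],[0,0,0]],
  [[-0.35,-0.34,-0.08],[0,0,0]],
], fingers=0)

```text
time: 1.15
tool_pos: [0.392, -0.0963, 0.3333]
orientation: [0.829, -0.559, -0.0, -0.0]
wrist_force: [1.5, 0.0, -0.5]
grip_width: 0.0854
```

```bash
cat > st.py <<'E'
from h import *
from scipy.spatial.transform import Rotation as Ro
import sys
np.set_printoptions(precision=4,suppress=True)
s=robot.sense();R=Ro.from_quat(s["orientation"]).as_matrix()
print(s["time"],s["tool_pos"],"w",s["grip_width"],"F",s["wrist_force"],"M",s["moment"],"j",s["joint_pos"])
print(R, "yaw",np.degrees(np.arctan2(R[1,0],R[0,0])))
if len(sys.argv)>3:
    t=np.array([float(v) for v in sys.argv[1:4]]);print("shift",R.T@(t-s["tool_pos"]))
if len(sys.argv)>4:
    for n in sys.argv[5:]:
        print(n,robot.calibration(n)) if n=="wrist" else 0
        cv2.imwrite(f"pics/{n}{sys.argv[4]}.png",robot.capture(n))
E
python3 st.py 0.4515 0.057 0.33 1 wrist
```

```text
1.15 [ 0.392  -0.0963  0.3333] w 0.08535968415405036 F [ 1.5077  0.0333 -0.4867] M [-0.0238 -0.0215 -0.0244] j [-0.4146 -0.0286  1.6712  0.001   1.4992  0.7718]
[[ 0.3749 -0.9271  0.0001]
 [-0.9271 -0.3749  0.0011]
 [-0.0009 -0.0005 -1.    ]] yaw -67.97975180302132
shift [-0.1198 -0.1127  0.0034]
wrist {'intrinsics': array([[339.8599,   0.    , 314.7198],
       [  0.    , 339.8599, 241.1545],
       [  0.    ,   0.    ,   1.    ]]), 'dist_coeffs': array([-0.0468,  0.    ,  0.    ,  0.    ,  0.    ]), 'R': array([[ 0.374 , -0.9274, -0.001 ],
       [-0.8879, -0.3584,  0.2884],
       [-0.2678, -0.1069, -0.9575]]), 't': array([-0.2349,  0.2515,  0.5517])}
```

View pics/wrist1.png

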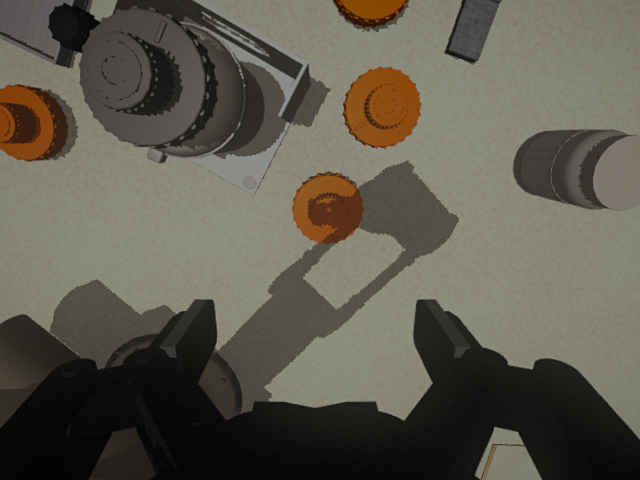

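Run:
```python
from h import *
c=robot.calibration("wrist");print(ray("wrist",(122,80),.24,c))
a=cv2.imread("pics/wrist1.png")
for X in[(.4515,.057,.24)]:
  for z,r in((.24,.022),(.208,.044)):
    for k in range(24):
      t=k*np.pi/12;p=proj("wrist",(X[0]+r*np.cos(t),X[1]+r*np.sin(t),z),c);cv2.circle(a,(int(p[0]),int(p[1])),1,(0,0,255),-1)
cv2.imwrite("pics/w1o.png",cv2.resize(a[0:200,40:300],None,fx=3,fy=3))
```

```text
[0.45007853 0.06099082 0.24      ]
```

View pics/w1o.png

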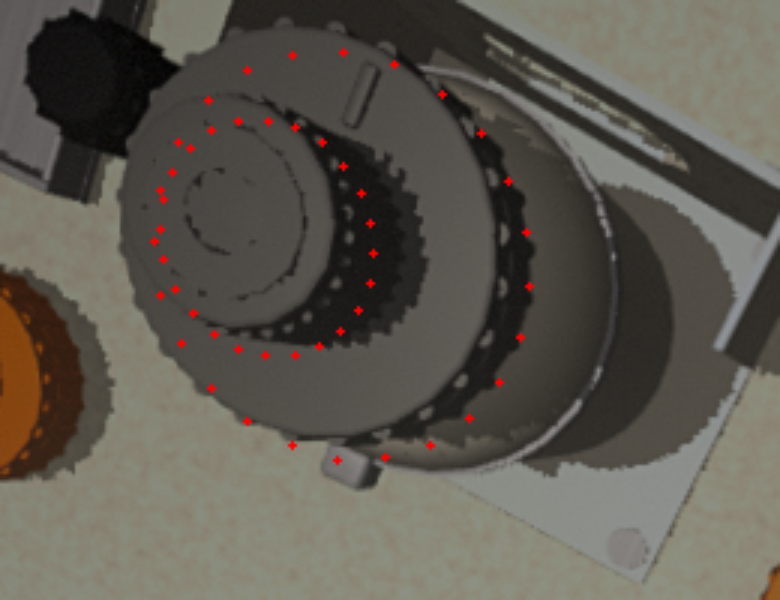

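Run:
```python
from h import *
c=robot.calibration("wrist");print(ray("wrist",(122,70),.24,c),ray("wrist",(143.3,77.3),.208,c))
a=cv2.imread("pics/top0.png");b=cv2.imread("pics/side0.png")
X=(.453,.060)
def ov(a,n,x0,y0,x1,y1):
  a=cv2.resize(a[y0:y1,x0:x1],None,fx=5,fy=5,interpolation=cv2.INTER_CUBIC)
  for X,col in(((.4515,.057),(0,0,255)),((.4535,.061),(0,255,0))):
   for z,r in((.24,.022),(.208,.044)):
    for k in range(24):
      t=k*np.pi/12;p=(proj(n,(X[0]+r*np.cos(t),X[1]+r*np.sin(t),z))-[x0,y0]+.5)*5;cv2.circle(a,(int(p[0]),int(p[1])),2,col,-1)
  return a
cv2.imwrite("pics/ov.png",np.hstack([ov(a,"top",250,235,325,315),ov(b,"side",330,195,405,275)]))
```

```text
[0.45549288 0.0624295  0.24      ] [0.45554691 0.0655001  0.208     ]
```

View pics/ov.png

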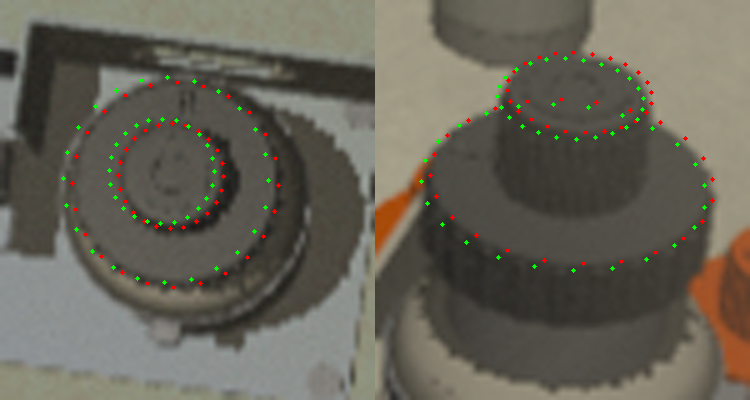

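arm_command([
  [[-0.03,-0.03,0],[0,0,0]],
  [[-0.06,-0.055,0],[0,0,0]],
  [[-0.09,-0.085,0],[0,0,0]],
  [[-0.11,-0.1,0],[0,0,0]],
  [[-0.12,-0.083,0.0],[0,0,0]],
  [[-0.12,-0.083,0.0],[0,0,0]],
  [[-0.12,-0.083,0.0],[0,0,0]],
])

```text
time: 1.78
tool_pos: [0.4249, 0.0544, 0.3347]
orientation: [0.832, -0.555, -0.001, -0.005]
wrist_force: [0.0, -0.0, -0.4]
grip_width: 0.0854
```

```bash
python3 st.py 0.452 0.058 0.232 2 wrist
```

```text
1.7833 [0.4249 0.0544 0.3347] w 0.0854063381047121 F [ 0.003  -0.0229 -0.4231] M [-0.0022  0.0285 -0.052 ] j [-0.0432  0.0083  1.6315  0.0098  1.499   1.1326]
[[ 0.3842 -0.9233  0.0033]
 [-0.9232 -0.3841  0.0096]
 [-0.0076 -0.0068 -0.9999]] yaw -67.4081062553102
shift [ 0.0079 -0.0257  0.1029]
wrist {'intrinsics': array([[339.8599,   0.    , 314.7198],
       [  0.    , 339.8599, 241.1545],
       [  0.    ,   0.    ,   1.    ]]), 'dist_coeffs': array([-0.0468,  0.    ,  0.    ,  0.    ,  0.    ]), 'R': array([[ 0.3832, -0.9236, -0.0076],
       [-0.8852, -0.3696,  0.2824],
       [-0.2637, -0.1015, -0.9593]]), 't': array([-0.1093,  0.3358,  0.5766])}
```

View pics/wrist2.png

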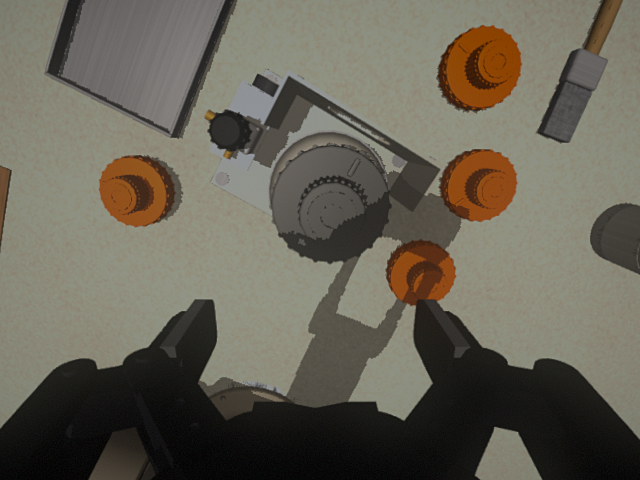

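arm_command([
  [[0.008,-0.006,0.02],[0,0,0]],
  [[0.008,-0.006,0.02],[0,0,0]],
  [[0.008,-0.006,0.02],[0,0,0]],
])

```text
time: 2.08
tool_pos: [0.434, 0.0478, 0.3142]
orientation: [0.831, -0.557, -0.002, -0.004]
wrist_force: [0.3, 0.7, 0.8]
grip_width: 0.0853
```

```bash
python3 st.py 0.452 0.058 0.232
python3 - <<'E'
from h import *
c=robot.calibration("wrist");a=robot.capture("wrist");cv2.imwrite("pics/wrist3.png",a)
print(robot.sense()["qd"],robot.sense()["tool_pos"])
x0,y0=230,100
p=[proj("wrist",(.452,.058,.22),c)];x0,y0=[int(v)-80 for v in p[0]];print(x0,y0);x0=max(x0,0);y0=max(y0,0)
a=cv2.resize(a[y0:y0+150,x0:x0+160],None,fx=4,fy=4,interpolation=cv2.INTER_CUBIC)
for X,col in(((.452,.058),(0,0,255)),((.455,.062),(0,255,0))):
   for z,r in((.24,.022),(.208,.044)):
    for k in range(24):
      t=k*np.pi/12;p=(proj("wrist",(X[0]+r*np.cos(t),X[1]+r*np.sin(t),z),c)-[x0,y0]+.5)*4;cv2.circle(a,(int(p[0]),int(p[1])),2,col,-1)
cv2.imwrite("pics/ov3.png",a)
E
```

```text
2.0833 [0.434  0.0478 0.3142] w 0.08531074623294742 F [0.2579 0.7066 0.7888] M [0.0356 0.0414 0.0183] j [-0.0576  0.0302  1.6585  0.0097  1.4516  1.1218]
[[ 0.3804 -0.9248  0.0018]
 [-0.9248 -0.3804  0.0096]
 [-0.0082 -0.0053 -1.    ]] yaw -67.63961790445302
shift [-0.0019 -0.0201  0.0823]
[ 0.00728625 -0.01196956 -0.0148899  -0.00061029  0.00044242  0.00053377] [0.43421626 0.04804185 0.31485998]
233 142
```

View pics/ov3.png

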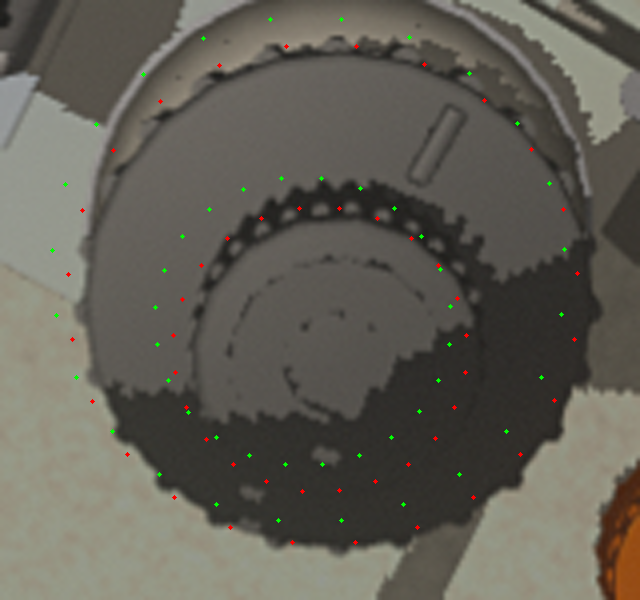

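arm_command([
  [[0.0005,-0.01,0.02],[-0.1,0.2,0]],
  [[0.0005,-0.019,0.04],[-0.2,0.4,0]],
  [[0.0005,-0.019,0.06],[-0.3,0.47,0]],
  [[0.0005,-0.019,0.075],[-0.3,0.47,0]],
  [[0.0005,-0.019,0.081],[-0.3,0.47,0]],
  [[0.0005,-0.019,0.081],[-0.3,0.47,0]],
  [[0.0005,-0.019,0.081],[-0.3,0.47,0]],
])

```text
time: 2.72
tool_pos: [0.4527, 0.0554, 0.2348]
orientation: [0.831, -0.557, 0.001, -0.001]
wrist_force: [0.5, 0.1, 0.8]
grip_width: 0.0855
```

```bash
python3 st.py 0.452 0.0555 0.232 4 wrist side
```

```text
2.7167 [0.4527 0.0554 0.2348] w 0.08552936486396559 F [0.4509 0.1324 0.8295] M [-0.0403  0.0228 -0.0259] j [-0.0312  0.1067  1.773   0.0002  1.2593  1.1494]
[[ 0.3803 -0.9249  0.0026]
 [-0.9249 -0.3803  0.0001]
 [ 0.0009 -0.0024 -1.    ]] yaw -67.6501772976253
shift [-0.0004  0.0006  0.0028]
wrist {'intrinsics': array([[339.8599,   0.    , 314.7198],
       [  0.    , 339.8599, 241.1545],
       [  0.    ,   0.    ,   1.    ]]), 'dist_coeffs': array([-0.0468,  0.    ,  0.    ,  0.    ,  0.    ]), 'R': array([[ 0.3793, -0.9253,  0.0009],
       [-0.8866, -0.3632,  0.2865],
       [-0.2648, -0.1095, -0.9581]]), 't': array([-0.12  ,  0.3882,  0.4889])}
```

View pics/wrist4.png

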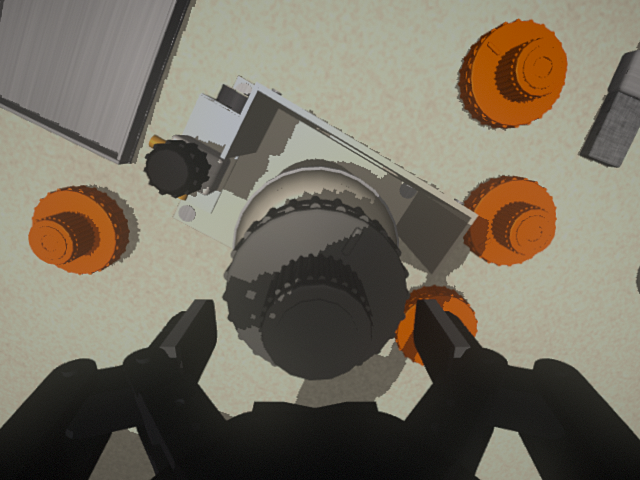

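View pics/side4.png

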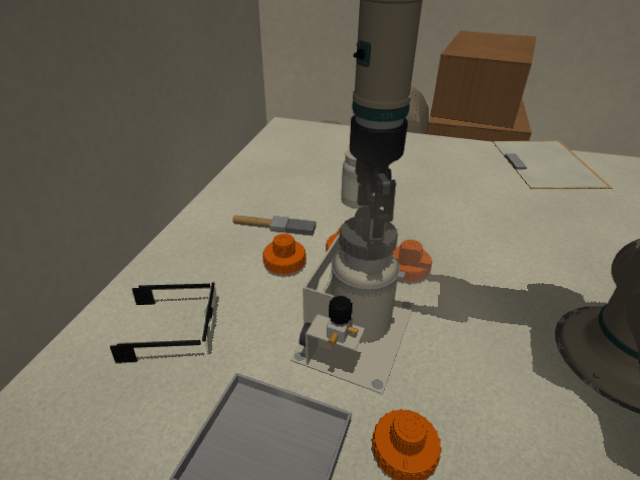

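arm_command([
  [[0,0,0.002],[0,0,0]],
  [[0,0,0.002],[0,0,0]],
  [[0,0,0.002],[0,0,0]],
  [[0,0,0.002],[0,0,0]],
  [[0,0,0.002],[0,0,0]],
  [[0,0,0.002],[0,0,0]],
  [[0,0,0.002],[0,0,0]],
  [[0,0,0.002],[0,0,0]],
], fingers=1)

```text
time: 3.48
tool_pos: [0.4534, 0.0553, 0.2341]
orientation: [0.831, -0.557, 0.002, -0.001]
wrist_force: [-1.2, -1.4, 4.4]
grip_width: 0.0424
```

```bash
python3 st.py 0.452 0.0555 0.232 5 wrist
```

```text
3.4833 [0.4534 0.0553 0.2341] w 0.04235184892615553 F [-1.2291 -1.3794  4.4431] M [-0.0619  0.2139  0.0126] j [-0.0311  0.1069  1.7746 -0.0002  1.2548  1.1495]
[[ 0.3805 -0.9248  0.0053]
 [-0.9248 -0.3805 -0.0003]
 [ 0.0023 -0.0047 -1.    ]] yaw -67.63635899715223
shift [-0.0007  0.0012  0.0021]
wrist {'intrinsics': array([[339.8599,   0.    , 314.7198],
       [  0.    , 339.8599, 241.1545],
       [  0.    ,   0.    ,   1.    ]]), 'dist_coeffs': array([-0.0468,  0.    ,  0.    ,  0.    ,  0.    ]), 'R': array([[ 0.3796, -0.9252,  0.0022],
       [-0.8872, -0.3633,  0.2843],
       [-0.2622, -0.1099, -0.9587]]), 't': array([-0.1208,  0.3898,  0.4874])}
```

View pics/wrist5.png

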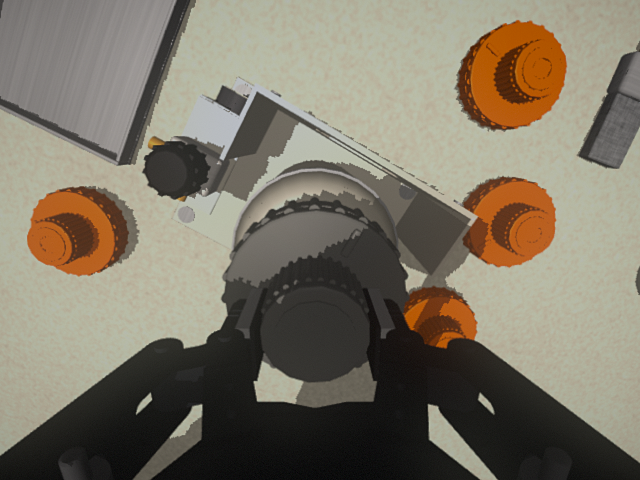

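arm_command([
  [[0,0,0.003],[0,0,0]],
  [[0,0,0.006],[0,0,0]],
  [[0,0,0.009],[0,0,0]],
  [[0,0,0.012],[0,0,0]],
  [[0,0,0.012],[0,0,0]],
  [[0,0,0.012],[0,0,0]],
], fingers=1)

```text
time: 4.03
tool_pos: [0.4535, 0.0553, 0.224]
orientation: [0.831, -0.557, 0.003, -0.002]
wrist_force: [-3.5, -0.6, 13.4]
grip_width: 0.0423
```

```bash
python3 st.py 0.452 0.0555 0.2225
```

```text
4.0333 [0.4535 0.0553 0.224 ] w 0.0423002886798357 F [-3.5159 -0.6027 13.3949] M [0.0218 0.782  0.046 ] j [-0.031   0.1141  1.7928 -0.0002  1.2283  1.1494]
[[ 0.3806 -0.9247  0.0065]
 [-0.9247 -0.3806 -0.0004]
 [ 0.0028 -0.0058 -1.    ]] yaw -67.62948004009019
shift [-0.0007  0.0013  0.0015]
```

arm_command([
  [[0,0.001,0.004],[0,0,-3]],
  [[0,0.001,0.004],[0,0,-9]],
  [[0,0.001,0.004],[0,0,-15]],
  [[0,0.001,0.004],[0,0,-21]],
  [[0,0.001,0.004],[0,0,-27]],
  [[0,0.001,0.004],[0,0,-30]],
  [[0,0.001,0.004],[0,0,-30]],
], fingers=1)

```text
time: 4.62
tool_pos: [0.4544, 0.0544, 0.2239]
orientation: [0.947, -0.322, 0.006, -0.001]
wrist_force: [-3.2, -2.6, 21.1]
grip_width: 0.0426
```

```bash
python3 st.py 0.452 0.0555 0.2225 6 wrist
```

```text
4.6167 [0.4544 0.0544 0.2239] w 0.04257729766420366 F [-3.191  -2.5518 21.1451] M [0.0016 0.9285 0.1786] j [-0.0323  0.1123  1.7954 -0.0011  1.2213  0.6231]
[[ 0.793  -0.6092  0.0126]
 [-0.6092 -0.793  -0.0015]
 [ 0.0109 -0.0065 -0.9999]] yaw -37.533270407559286
shift [-0.0025  0.0006  0.0013]
wrist {'intrinsics': array([[339.8599,   0.    , 314.7198],
       [  0.    , 339.8599, 241.1545],
       [  0.    ,   0.    ,   1.    ]]), 'dist_coeffs': array([-0.0468,  0.    ,  0.    ,  0.    ,  0.    ]), 'R': array([[ 0.7924, -0.61  ,  0.0108],
       [-0.5876, -0.7583,  0.2825],
       [-0.1642, -0.2302, -0.9592]]), 't': array([-0.3281,  0.2795,  0.4399])}
```

View pics/wrist6.png

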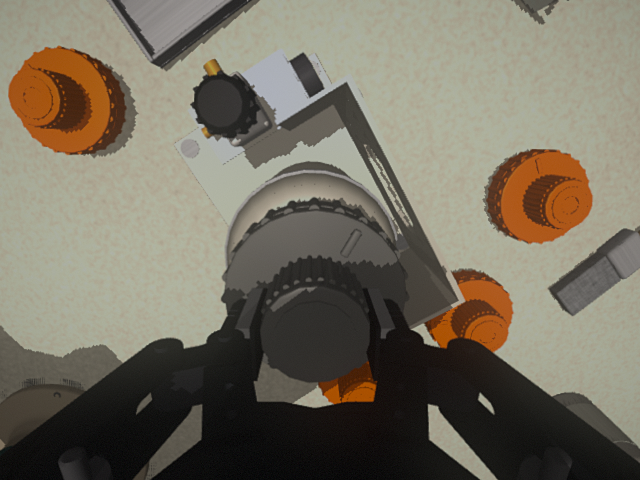

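arm_command([
  [[-0.001,0,0.0035],[-0.2,-0.3,-3]],
  [[-0.001,0,0.0035],[-0.4,-0.6,-9]],
  [[-0.001,0,0.0035],[-0.4,-0.6,-15]],
  [[-0.001,0,0.0035],[-0.4,-0.6,-21]],
  [[-0.001,0,0.0035],[-0.4,-0.6,-26]],
  [[-0.001,0,0.0035],[-0.4,-0.6,-28]],
  [[-0.001,0,0.0035],[-0.4,-0.6,-28]],
], fingers=1)

```text
time: 5.25
tool_pos: [0.4547, 0.0547, 0.2237]
orientation: [0.997, -0.083, 0.003, 0.002]
wrist_force: [-3.7, -1.7, 19.4]
grip_width: 0.0423
```

```bash
python3 st.py 0.452 0.0555 0.2225 7 wrist
```

```text
5.25 [0.4547 0.0547 0.2237] w 0.04228474964675267 F [-3.6733 -1.6642 19.3631] M [-0.0153  0.9126  0.0015] j [-0.0292  0.1173  1.7898 -0.0045  1.2296  0.1388]
[[ 0.9862 -0.1657  0.0048]
 [-0.1657 -0.9862 -0.0044]
 [ 0.0055  0.0035 -1.    ]] yaw -9.538898306960201
shift [-0.0028 -0.0003  0.0012]
wrist {'intrinsics': array([[339.8599,   0.    , 314.7198],
       [  0.    , 339.8599, 241.1545],
       [  0.    ,   0.    ,   1.    ]]), 'dist_coeffs': array([-0.0468,  0.    ,  0.    ,  0.    ,  0.    ]), 'R': array([[ 0.986 , -0.1667,  0.0053],
       [-0.1609, -0.9427,  0.2922],
       [-0.0437, -0.2889, -0.9564]]), 't': array([-0.4391,  0.0944,  0.3879])}
```

View pics/wrist7.png

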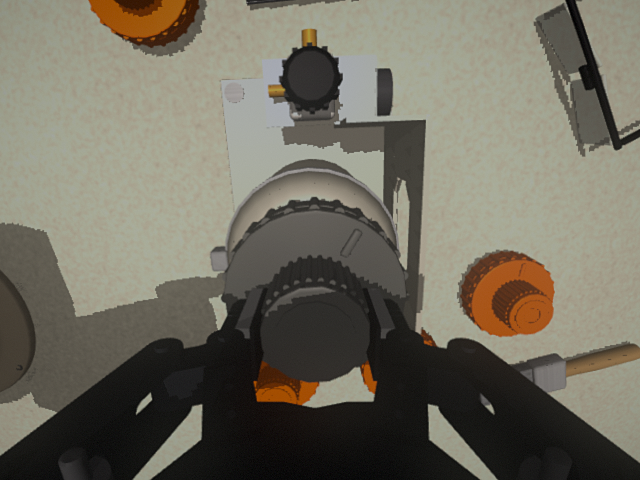

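arm_command([
  [[0,0,-0.004],[0,0,0]],
  [[0,0,-0.01],[0,0,0]],
  [[0,0,-0.016],[0,0,0]],
  [[0,0,-0.02],[0,0,0]],
  [[0,0,-0.02],[0,0,0]],
], fingers=1)

```text
time: 5.72
tool_pos: [0.4545, 0.0549, 0.2438]
orientation: [0.997, -0.083, 0.002, 0.002]
wrist_force: [-0.7, 0.1, -1.4]
grip_width: 0.0424
```

```bash
python3 st.py 0.452 0.0555 0.30
```

```text
5.7167 [0.4545 0.0549 0.2438] w 0.042370444893815876 F [-0.6822  0.0663 -1.4161] M [ 0.0475  0.0903 -0.0779] j [-0.0289  0.1022  1.755  -0.0044  1.2799  0.1394]
[[ 0.9861 -0.1662  0.0044]
 [-0.1662 -0.9861 -0.0043]
 [ 0.005   0.0035 -1.    ]] yaw -9.566846421827668
shift [-0.0023 -0.     -0.0562]
```

arm_command([
  [[0,0,-0.025],[0,0,0]],
  [[0,0,-0.05],[0,0,0]],
  [[0,0,-0.07],[0,0,0]],
  [[0.002,-0.02,-0.075],[0,0,0]],
  [[0.005,-0.05,-0.075],[0,0,0]],
  [[0.008,-0.085,-0.075],[0,0,0]],
  [[0.011,-0.12,-0.075],[0,0,0]],
  [[0.015,-0.155,-0.075],[0,0,0]],
  [[0.018,-0.19,-0.075],[0,0,0]],
  [[0.021,-0.225,-0.075],[0,0,0]],
  [[0.024,-0.255,-0.075],[0,0,0]],
  [[0.0265,-0.278,-0.075],[0,0,0]],
], fingers=1)

```text
time: 6.72
tool_pos: [0.5267, 0.3277, 0.3162]
orientation: [0.997, -0.083, 0.002, 0.002]
wrist_force: [0.4, 0.0, -1.2]
grip_width: 0.0423
```

```bash
python3 st.py 0.527 0.325 0.14 8 side wrist
```

```text
6.7167 [0.5267 0.3277 0.3162] w 0.042288469658593626 F [ 0.3803  0.0225 -1.1823] M [ 0.0119 -0.0236 -0.0211] j [ 0.4473  0.3196  1.2882 -0.005   1.5333  0.6128]
[[ 0.9864 -0.1645  0.0027]
 [-0.1645 -0.9864 -0.0042]
 [ 0.0033  0.0037 -1.    ]] yaw -9.469633437399125
shift [0.0002 0.002  0.1762]
wrist {'intrinsics': array([[339.8599,   0.    , 314.7198],
       [  0.    , 339.8599, 241.1545],
       [  0.    ,   0.    ,   1.    ]]), 'dist_coeffs': array([-0.0468,  0.    ,  0.    ,  0.    ,  0.    ]), 'R': array([[ 0.9865, -0.1636,  0.0034],
       [-0.1577, -0.9447,  0.2876],
       [-0.0439, -0.2843, -0.9577]]), 't': array([-0.4662,  0.3408,  0.5579])}
```

View pics/side8.png

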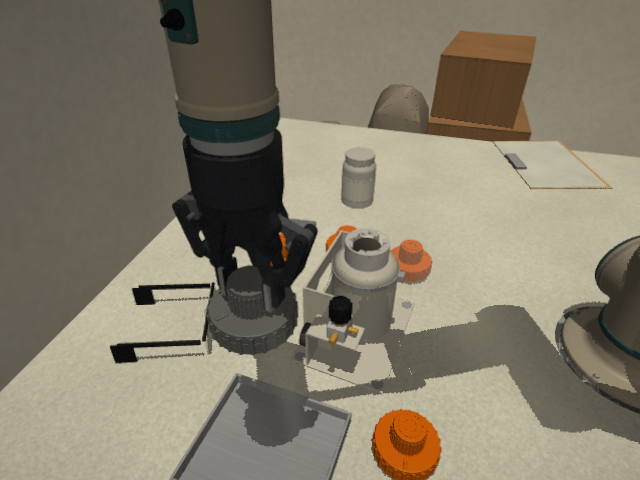

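View pics/wrist8.png

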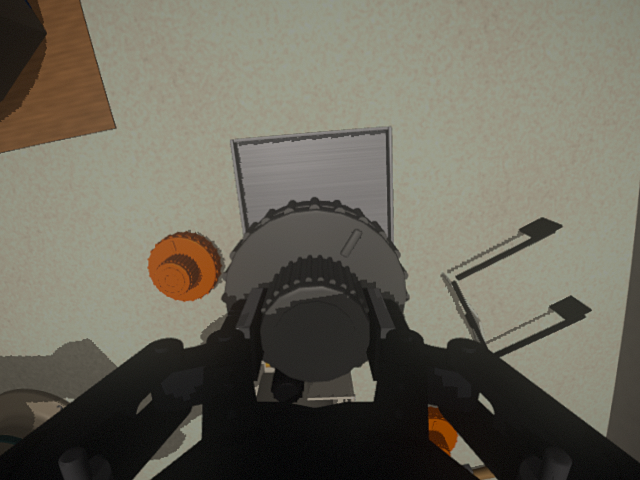

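Run:
```python
from h import *
for p in[(232,140),(391,127)]: print(ray("wrist",p,.024))
```

```text
[0.44255586 0.41559067 0.024     ]
[0.62818282 0.39957601 0.024     ]
```

arm_command([
  [[0,0.002,0.02],[0,0,0]],
  [[0,0.002,0.05],[0,0,0]],
  [[0,0.002,0.08],[0,0,0]],
  [[0,0.002,0.11],[0,0,0]],
  [[0,0.002,0.14],[0,0,0]],
  [[0,0.002,0.165],[0,0,0]],
  [[0,0.002,0.176],[0,0,0]],
  [[0,0.002,0.176],[0,0,0]],
], fingers=1)

```text
time: 7.48
tool_pos: [0.525, 0.3245, 0.1359]
orientation: [0.997, -0.082, -0.002, 0.004]
wrist_force: [-0.4, 0.3, -1.6]
grip_width: 0.0423
```

```bash
python3 st.py 0.527 0.325 0.064 9 side top
```

```text
7.4833 [0.525  0.3245 0.1359] w 0.04233909389134021 F [-0.3543  0.2837 -1.6157] M [-0.0501  0.0366 -0.0365] j [ 0.4433  0.4245  1.5811 -0.0047  1.143   0.609 ]
[[ 0.9866 -0.1629 -0.0044]
 [-0.163  -0.9866 -0.0069]
 [-0.0033  0.0075 -1.    ]] yaw -9.378423302061023
shift [ 0.0021 -0.0014  0.0719]
```

View pics/side9.png

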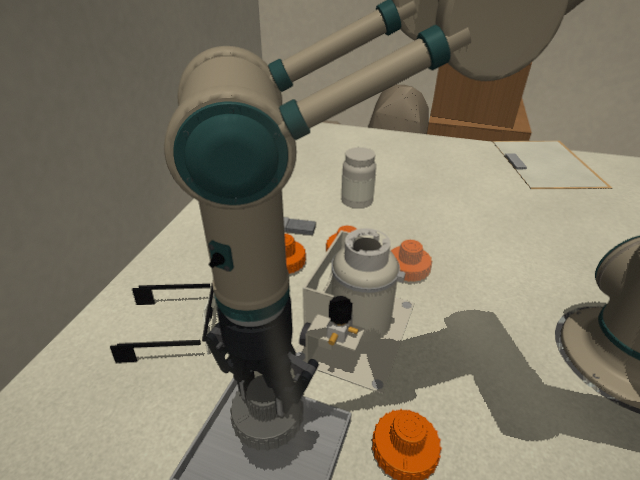

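View pics/top9.png

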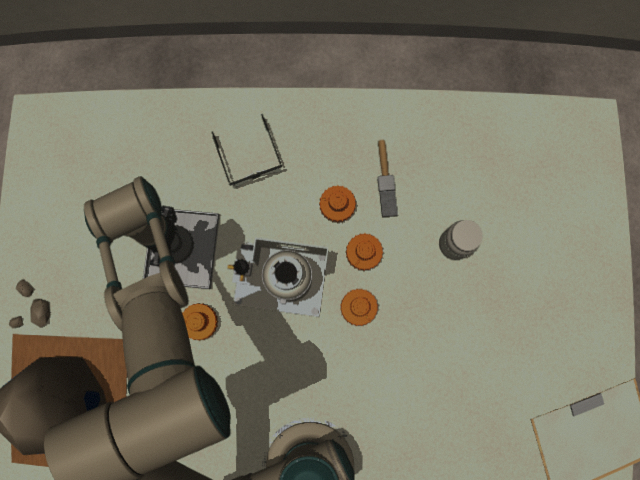

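arm_command([
  [[0.002,-0.001,0.015],[0.2,0.1,0]],
  [[0.002,-0.001,0.035],[0.4,0.2,0]],
  [[0.002,-0.001,0.05],[0.4,0.2,0]],
  [[0.002,-0.001,0.06],[0.4,0.2,0]],
  [[0.002,-0.001,0.065],[0.4,0.2,0]],
  [[0.002,-0.001,0.067],[0.4,0.2,0]],
  [[0.002,-0.001,0.067],[0.4,0.2,0]],
], fingers=1)

```text
time: 8.17
tool_pos: [0.5307, 0.3267, 0.0738]
orientation: [0.997, -0.082, 0.004, -0.002]
wrist_force: [-0.5, -0.9, -1.6]
grip_width: 0.0425
```

```bash
python3 st.py 0.527 0.325 0.064
```

```text
8.1667 [0.5307 0.3267 0.0738] w 0.04248829841700178 F [-0.5483 -0.8696 -1.5942] M [-0.0024  0.0264 -0.0115] j [ 0.4405  0.4851  1.6541 -0.0005  0.9927  0.6043]
[[ 0.9866 -0.1628  0.0089]
 [-0.1628 -0.9866  0.0037]
 [ 0.0082 -0.0051 -1.    ]] yaw -9.371329013442978
shift [-0.0034  0.0023  0.0097]
```

arm_command([
  [[0,0,0.002],[-0.15,-0.2,0]],
  [[0,0,0.004],[-0.2,-0.3,0]],
  [[0,0,0.006],[-0.2,-0.3,0]],
  [[0,0,0.008],[-0.2,-0.3,0]],
  [[0,0,0.01],[-0.2,-0.3,0]],
  [[0,0,0.011],[-0.2,-0.3,0]],
  [[0,0,0.011],[-0.2,-0.3,0]],
], fingers=1)

```text
time: 8.75
tool_pos: [0.5309, 0.3268, 0.0643]
orientation: [0.997, -0.082, 0.002, -0.001]
wrist_force: [-2.7, -0.2, 6.5]
grip_width: 0.0423
```

```bash
python3 st.py 0.527 0.325 0.064
```

```text
8.75 [0.5309 0.3268 0.0643] w 0.04227450826528748 F [-2.7101 -0.2063  6.5348] M [-0.1614  0.4942  0.0429] j [ 0.4404  0.498   1.659  -0.0005  0.9805  0.6041]
[[ 0.9867 -0.1627  0.0038]
 [-0.1627 -0.9867  0.0014]
 [ 0.0036 -0.002  -1.    ]] yaw -9.365442067443162
shift [-0.0036  0.0024  0.0002]
```

Contact with the floor (6.5 N, z = 0.0643, as predicted). I'm opening the fingers.

arm_command([
  [[0,0,0],[0,0,0]],
  [[0,0,0],[0,0,0]],
  [[0,0,0],[0,0,0]],
  [[0,0,0],[0,0,0]],
  [[0,0,0],[0,0,0]],
  [[0,0,0],[0,0,0]],
  [[0,0,0],[0,0,0]],
  [[0,0,0],[0,0,0]],
], fingers=0)

```text
time: 9.42
tool_pos: [0.5309, 0.3268, 0.0641]
orientation: [0.997, -0.082, 0.002, -0.001]
wrist_force: [-0.2, 0.4, 0.2]
grip_width: 0.0856
```

```bash
python3 st.py 0.527 0.325 0.064 10 wrist
```

```text
9.4167 [0.5309 0.3268 0.0641] w 0.08556764050924097 F [-0.2219  0.4114  0.2236] M [-0.0096  0.0083  0.008 ] j [ 0.4404  0.4981  1.659  -0.0005  0.9804  0.6042]
[[ 0.9867 -0.1627  0.0038]
 [-0.1627 -0.9867  0.0013]
 [ 0.0035 -0.0019 -1.    ]] yaw -9.36499071790125
shift [-0.0036  0.0024  0.0001]
wrist {'intrinsics': array([[339.8599,   0.    , 314.7198],
       [  0.    , 339.8599, 241.1545],
       [  0.    ,   0.    ,   1.    ]]), 'dist_coeffs': array([-0.0468,  0.    ,  0.    ,  0.    ,  0.    ]), 'R': array([[ 0.9865, -0.1637,  0.0032],
       [-0.1577, -0.9449,  0.2869],
       [-0.0439, -0.2836, -0.9579]]), 't': array([-0.4691,  0.4092,  0.3156])}
```

View pics/wrist10.png

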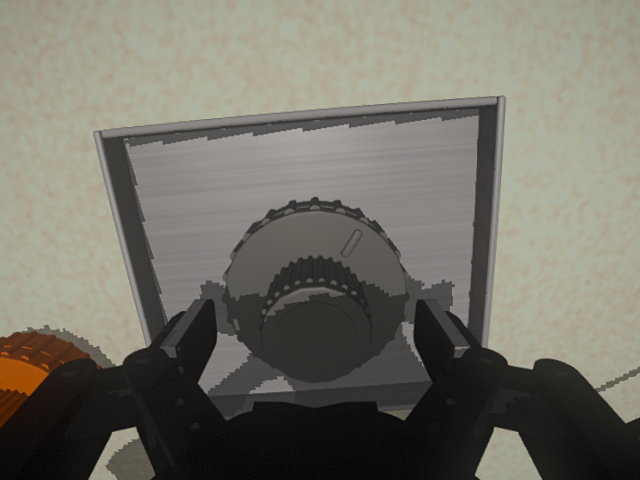

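The fingers are open and clear of the hub. I'll retreat straight up.

arm_command([
  [[0,0,-0.01],[0,0,0]],
  [[0,0,-0.03],[0,0,0]],
  [[0,0,-0.06],[0,0,0]],
  [[0,0,-0.1],[0,0,0]],
  [[0,0,-0.14],[0,0,0]],
  [[0,0,-0.18],[0,0,0]],
  [[0,0,-0.2],[0,0,0]],
  [[0,0,-0.2],[0,0,0]],
  [[0,0,-0.2],[0,0,0]],
], fingers=0)

```text
time: 10.22
tool_pos: [0.5306, 0.3268, 0.2666]
orientation: [0.997, -0.082, 0.004, -0.002]
wrist_force: [0.7, -1.0, -0.3]
grip_width: 0.0853
```

```bash
python3 st.py 0.527 0.325 0.064 11 wrist side
```

```text
10.2167 [0.5306 0.3268 0.2666] w 0.08528565822114244 F [ 0.6557 -0.9524 -0.3069] M [ 0.0265  0.0723 -0.0411] j [ 0.4406  0.3381  1.3806 -0.0004  1.4147  0.604 ]
[[ 0.9867 -0.1626  0.0076]
 [-0.1626 -0.9867  0.0032]
 [ 0.007  -0.0044 -1.    ]] yaw -9.35986972330232
shift [-0.0047  0.0032  0.2025]
wrist {'intrinsics': array([[339.8599,   0.    , 314.7198],
       [  0.    , 339.8599, 241.1545],
       [  0.    ,   0.    ,   1.    ]]), 'dist_coeffs': array([-0.0468,  0.    ,  0.    ,  0.    ,  0.    ]), 'R': array([[ 0.9865, -0.1637,  0.0068],
       [-0.1588, -0.9454,  0.2846],
       [-0.0402, -0.2818, -0.9586]]), 't': array([-0.4704,  0.3524,  0.5072])}
```

View pics/wrist11.png

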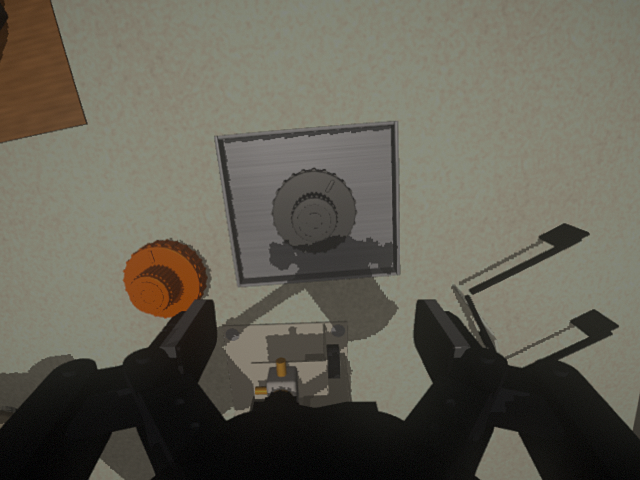

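View pics/side11.png

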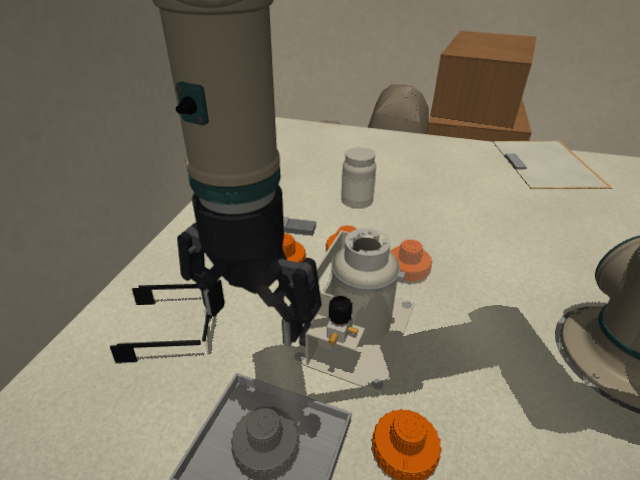

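```bash
python3 -c "
from bench import robot
print(robot.close_job())"
```

```text
the job is handed in; nothing more can be done
None
```

The cap is off the pot and standing flat in the steel tray with its grip up. The fingers are open and clear of it, and the job is handed in after about 10 s of the 45 s.

- **Release:** I pressed the cap about 10 mm down at up to about 21 N and turned it 58° anticlockwise while it stayed pressed. In the wrist pictures the cap's mark kept its place, so it turned with the gripper without slipping. It then lifted free, with only its own weight on the wrist.
- **Placing:** I lowered it until it touched the tray floor with 6.5 N, at the height worked out beforehand. Then I let go and went straight up 200 mm.
- **Last checks:** The last wrist and side pictures show the cap upright near the tray's middle. The gripper reads 85 mm open with no real contact force. The jar and safety glasses stand where they were. The arm partly hides the brush in the last picture, but it was in place in the top picture just before I lowered the cap.
- **Disagreements:** Some early cap positions were up to about 10 mm off, because I took those pictures while the arm was still settling. I used the later ones instead. The tool was tilted by up to about 0.7° while turning, and I corrected that.

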